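# Unlock the canister that turns the unknown way

## Robot

A 6-joint arm with a two-finger parallel gripper is mounted at the origin on the work surface. World frame = base frame: x ahead of the robot, y to its left, z up, the work surface at z = 0. Lengths are in mm, angles in rad, forces in N, time in s.
With the tool pointing down it reaches from about 300 to 875 mm from the base axis. Payload 6.4 kg.
Tool frame: the origin (TCP) lies midway between the tips of the shut fingers; the grasp point (between the pads) lies 19 mm behind it; y points along the fingers, z is the direction in which the jaws open and shut, and the axes are right-handed (so a half turn about y gives the same grasp; the last joint's range is limited). The gripper opens to 88 mm and grips with 3 to 60 N. Pads are 18 mm wide; open, the fingers measure 123 mm over their backs; the gripper's body (75 mm by 187 mm) begins 45 mm behind the grasp point.
Start: joints at [-1.502, 0.181, 1.607, -0, 1.354, -0.206], TCP at [156.045, -553.436, 238.714] pointing down, gripper open.
Joint ranges: [-2.99, 2.99], [-0.89, 2.07], [0.3, 2.58], [-1.14, 4.28], [0, 2.63], [-3.12, 3.12]. Speed limits (rad/s): [2.57, 2.57, 3.01, 3.14, 3.14, 3.14].

## Interface

Orientations are given as a rotation vector (axis times angle).
In Python, from plant import bot, get_image, ticket gives the robot as it stands.
- The arm moves only by the tool play_rows, never from a script. Its argument "commands" is a list of rows, each an object of numbers: "x", "y", "z": the shift along the tool's x, y, z in m; "rx", "ry", "rz": the turn, a rotation vector about the tool's x, y, z in rad; "gripper": the finger opening in m, from 0 to 0.0881. A call has 1 to 5 rows; each row is the pose to reach, as a shift and turn from the pose measured when the call began, along the tool's axes at that moment; what a row does not reach only later rows make up. A row lasts 1/8 s, in which the tool goes at most 62.5 mm and 10.7 degrees, less where a joint would pass 70% of its speed; a pose out of reach is approached as far as the arm can. A call with a gripper value outside its range is refused whole. The fingers move at their own pace and stop on an object; "newtons" is the grip in N (left out, the last holds). Time passes only in rows, so rows that repeat a pose let the fingers close. It gives the time, the measured TCP pose, the force and the opening at its end, in the units of the state.
- bot.observe(): the state, without advancing time (a new reading comes with each control period).
- get_image(name): name is "side" or "top"; returns a dict with "pixels" (384x512x3 uint8, blue, green, red), "intrinsics" (3x3 intrinsics, pixels), "k1" (the pictures are not rectified: a ray, as slopes to the right and down, at radius r is drawn at 1 + k1 r^2 times it, then the intrinsics apply), "pose" (4x4, takes a point from camera to world coordinates). Camera axes: x right, y down, z forward; pixel columns grow to the right and rows downward; lengths in mm; the calibration is good to about 2 mm. A picture is of the moment at which its call begins. There is no depth.
- ticket.close_job(): hands the job in, once; it reports no verdict.
The state is a dict: "t": time; "joint_pos": joint angles; "qvel": joint speeds; "tau": joint torques, N m; "ee_pos": TCP position; "tool_rot": TCP orientation; "contact_force": force on the tool from outside, world axes, zero at the start; "wrist_torque": the same for the moment, N m; "opening": finger opening in mm.
Only numpy, scipy, OpenCV 4.12 (cv2) and the standard library are available. Lean on these libraries where they do the work, as an engineer would, in place of code of your own. Each camera call takes 0.05 s, during which the arm holds its last target. There are 200 camera calls.

## Task

Unlock the lid of the glass canister that stands on the fish-shaped plywood board (the round board with a tail): grip the wooden fish on its lid and turn it all the way to its open stop, about 60 degrees. The two canisters look the same, but one unlocks clockwise and the other anticlockwise and nobody remembers which, so try one way and, if it does not give, turn it the other way. Leave the lid of the other canister, on the plain round board, locked as it is.

Things in the scene. Friction and masses are not known exactly. Their poses are not given: they have to be found in the camera images.
- fish_board: Fish-shaped plywood board, 10 mm thick, fixed: a disc 150 mm across (origin: its centre, underside) with a tail stem 30 mm wide along +x, ending in a V fin 200 mm from the centre. The canister to open stands on the disc, within 15 mm of its centre; the other stands on a plain round board of the same size, at least 200 mm away.
- tail_a (a point): Tail end of the dark wooden fish grip on one canister's lid, 154 mm above the counter. x: along the grip, from the lid's vertical turning axis to this point (42 mm); z up. Grip: upright bar on the axis, 64 long (x), 14 thick (y), 36 tall, top 14 mm above this point, V tail 25 wide at its +x end; flat lid 100 across, 22 mm below. Glass canister 94 across, fixed to the counter.
- tail_b (a point): The same point on the other, look-alike canister. Each lid starts locked (up to 3 degrees of play) and turns 63 degrees to its open stop, one way only (unknown, not visible; opposite on the two); the other way it meets a hard stop. Friction 0.1 N m; it stays where it is left; held firmly against a stop, the moment passes 1 N m within 10 degrees.

How it is judged (in metres and radians):
At the end, for the whole second after the job is handed in: The lid of the canister on the fish-shaped board is turned at least 46 degrees from where it started, in its opening direction (its grip's tail end has moved more than 33 mm), and the lid on the plain round board has turned less than 20 degrees (its tail end has moved less than 15 mm) (((horizontal distance between tail_a and fish_board below 0.12 m and distance of tail_a from where it was at the start of the episode above 0.0327 m and distance of tail_b from where it was at the start of the episode below 0.0146 m) or (horizontal distance between tail_b and fish_board below 0.12 m and distance of tail_b from where it was at the start of the episode above 0.0327 m and distance of tail_a from where it was at the start of the episode below 0.0146 m))); the robot touches nothing.
It fails at once if the lid of the canister on the plain round board is turned by 20 degrees or more ((not (horizontal distance between tail_a and fish_board below 0.12 m) and distance of tail_a from where it was at the start of the episode above 0.0146 m) or (not (horizontal distance between tail_b and fish_board below 0.12 m) and distance of tail_b from where it was at the start of the episode above 0.0146 m)).
It also fails if it takes over 35 s, if anything falls off the work surface, if the arm or the gripper's body presses on something with over 40 N, if the wrist force passes 120 N, or if a joint passes its speed limit or range.

## Working session

There is one attempt and no reset: what is moved stays moved. The work goes in short steps, Python scripts to look and compute and a tool call to move; the robot and the scene stay as the last step left them, time stands still between calls to the robot, and variables do not carry over. Pictures are saved under pics/ and viewed, about 8 in all and at most 12, crops included, and the job is handed in when it is done.

Besides the shell and the picture viewer there is one more tool, called after ">>>" by a JSON object that holds its "name" and its "arguments". play_rows: Moves the arm, as the interface text tells. Its arguments: {"type":"object","properties":{"commands":{"type":"array","items":{"type":"object","properties":{"x":{"type":"number"},"y":{"type":"number"},"z":{"type":"number"},"rx":{"type":"number"},"ry":{"type":"number"},"rz":{"type":"number"},"gripper":{"type":"number"}}}},"newtons":{"type":"number"}},"required":["commands"]}

```bash
mkdir -p pics; cat > h.py <<'E'
import numpy as np, cv2
from plant import bot, get_image, ticket
def ray(im,u,v):
    K=np.array(im["intrinsics"]);T=np.array(im["pose"]);k=im["k1"]
    d=np.array([(u-K[0,2])/K[0,0],(v-K[1,2])/K[1,1]]);s=d.copy()
    for _ in range(30): s=d/(1+k*(s@s))
    return T[:3,3],T[:3,:3]@np.array([s[0],s[1],1])
def at(im,u,v,z):
    o,d=ray(im,u,v);return (o+d*(z-o[2])/d[2]).round(1)
def proj(im,p):
    K=np.array(im["intrinsics"]);T=np.array(im["pose"])
    c=T[:3,:3].T@(np.array(p)-T[:3,3]);s=c[:2]/c[2];s=s*(1+im["k1"]*(s@s))
    return (K[0,0]*s[0]+K[0,2],K[1,1]*s[1]+K[1,2])
E
python3 - <<'E'
from h import *
import pickle
for n in("top","side"):
    im=get_image(n);cv2.imwrite(f"pics/{n}0.png",im["pixels"]);pickle.dump(im,open(n+"0.pkl","wb"))
    print(n,np.round(im["pose"],2).tolist(),im["k1"],im["intrinsics"])
print(bot.observe())
E
```

```text
top [[0.02, -0.99, 0.12, 452.38], [-1.0, -0.02, -0.0, 9.67], [0.0, -0.12, -0.99, 1068.33], [0.0, 0.0, 0.0, 1.0]] -0.18335369012649047 [[463.4951653    0.         260.2091542 ]
 [  0.         463.4951653  194.76655351]
 [  0.           0.           1.        ]]
side [[-0.92, -0.24, 0.31, 322.65], [-0.39, 0.55, -0.74, 673.64], [0.0, -0.8, -0.6, 642.06], [0.0, 0.0, 0.0, 1.0]] -0.08114168139551488 [[413.30264491   0.         264.18230398]
 [  0.         413.30264491 185.63195336]
 [  0.           0.           1.        ]]
{'t': 0.1, 'joint_pos': array([-1.50229095e+00,  1.81488310e-01,  1.60788926e+00, -2.30865188e-05,
        1.35380343e+00, -2.06296316e-01]), 'qvel': array([ 8.69403882e-04, -1.24962020e-03, -4.50865878e-04,  5.01852505e-04,
       -4.71027432e-05, -5.36099494e-04]), 'tau': array([-2.24606506e-04, -4.34823847e+01, -3.42695403e+01,  7.03915581e-02,
        3.40972608e-02, -4.65519565e-05]), 'ee_pos': array([ 156.00818711, -552.933282  ,  237.89716923]), 'tool_rot': array([-0.28673564,  2.07598614, -2.07266467]), 'contact_force': array([-0.22634379,  0.23340034, -0.01806983]), 'wrist_torque': array([ 0.05866941, -0.03732757, -0.00339638]), 'opening': 88.24142284879831}
```

View pics/top0.png

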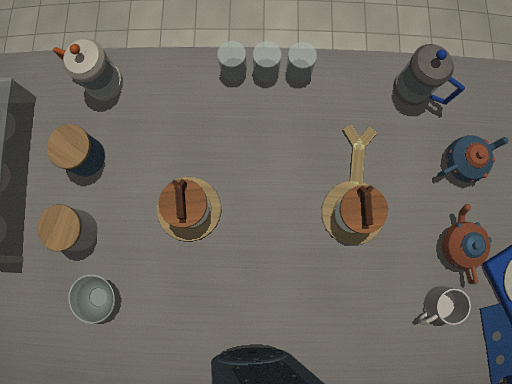

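View pics/side0.png

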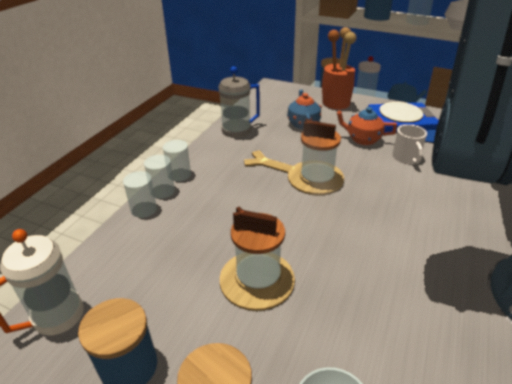

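The fish board is on the right of the top picture (disc about (354,211), tail up to (359,130)). Its canister lid is near (363,209). Next I'll zoom in on it.

```bash
python3 - <<'E'
from h import *
import pickle
a=pickle.load(open("top0.pkl","rb"))["pixels"][165:255,310:410]
b=pickle.load(open("side0.pkl","rb"))["pixels"][105:205,270:370]
a=cv2.resize(a,(400,360),interpolation=cv2.INTER_CUBIC);b=cv2.resize(b,(360,360),interpolation=cv2.INTER_CUBIC)
cv2.imwrite("pics/c0.png",cv2.convertScaleAbs(np.hstack([a,b]),alpha=1.6))
E
```

```text
(no output)
```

View pics/c0.png

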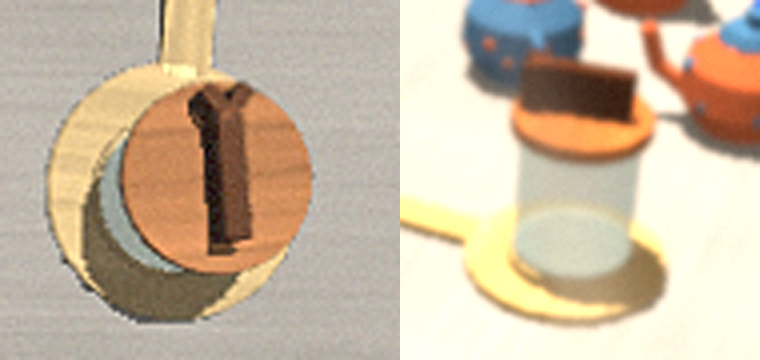

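```bash
python3 - <<'E'
from h import *
import pickle
im=pickle.load(open("top0.pkl","rb"))
f=lambda x,y,z:at(im,309.6+x/4,164.6+y/4,z)
print("lid",f(217.5,176.5,132),f(122,176,132),f(313,176,132))
print("bar",f(236,240,168),f(231,125,168),f(229,95,168))
print("base shift jar",proj(im,(0,0,0)))
from scipy.spatial.transform import Rotation as R
o=bot.observe();print(R.from_rotvec(o["tool_rot"]).as_matrix().round(3))
E
```

```text
lid [ 544.4 -205.1  132. ] [ 544.  -155.5  132. ] [ 545.3 -255.4  132. ]
bar [ 509.6 -205.8  168. ] [ 566.5 -203.9  168. ] [ 581.5 -203.1  168. ]
base shift jar (np.float64(259.5920136708889), np.float64(446.88193403030016))
[[-0.962 -0.     0.271]
 [-0.271  0.002 -0.962]
 [-0.    -1.    -0.002]]
```

>>> {"name": "play_rows", "arguments": {"commands": [{"x":-0.047,"z":-0.023,"ry":0.03},{"x":-0.1,"z":-0.049,"ry":0.08},{"x":-0.153,"z":-0.075,"ry":0.13},{"x":-0.206,"z":-0.101,"ry":0.18},{"x":-0.259,"z":-0.127,"ry":0.239}]}}

```text
invalid input at $.commands[0]: expected keys x, y, z, rx, ry, rz, gripper
```

```bash
cat >> h.py <<'E'
from scipy.spatial.transform import Rotation as R
def to(x,y,z,yaw):  # yaw = desired jaw-axis heading, deg
    o=bot.observe();M=R.from_rotvec(o["tool_rot"]).as_matrix()
    c=np.cos(np.radians(yaw));s=np.sin(np.radians(yaw))
    zt=np.array([c,s,0]);yt=np.array([0,0,-1.]);W=np.c_[np.cross(yt,zt),yt,zt]
    print("t",round(o["t"],3),"ee",o["ee_pos"].round(1),"jaw yaw",np.degrees(np.arctan2(M[1,2],M[0,2])).round(2),"open",round(o["opening"],1))
    print("F",o["contact_force"].round(1),"M",o["wrist_torque"].round(2),"j",o["joint_pos"].round(2))
    print("shift",(M.T@(np.array([x,y,z])-o["ee_pos"])).round(1),"rot",R.from_matrix(M.T@W).as_rotvec().round(4))
E
python3 -c "
from h import *
to(544.4,-205.1,238,-88)"
```

```text
t 0.1 ee [ 156.  -552.9  237.9] jaw yaw -74.25 open 88.2
F [-0.2  0.2 -0. ] M [ 0.06 -0.04 -0.  ] j [-1.5   0.18  1.61 -0.    1.35 -0.21]
shift [-4.682e+02  4.000e-01 -2.294e+02] rot [ 1.600e-03  2.399e-01 -1.000e-04]
```

All keys are required.

>>> {"name": "play_rows", "arguments": {"commands": [{"x":-0.047,"y":0,"z":-0.023,"rx":0,"ry":0.03,"rz":0,"gripper":0.088},{"x":-0.1,"y":0,"z":-0.049,"rx":0,"ry":0.08,"rz":0,"gripper":0.088},{"x":-0.153,"y":0,"z":-0.075,"rx":0,"ry":0.13,"rz":0,"gripper":0.088},{"x":-0.206,"y":0,"z":-0.101,"rx":0,"ry":0.18,"rz":0,"gripper":0.088},{"x":-0.259,"y":0,"z":-0.127,"rx":0,"ry":0.239,"rz":0,"gripper":0.088}]}}

```text
t: 0.72
ee_pos: [371.9, -358.8, 238.0]
tool_rot: [-0.037, 2.206, -2.203]
contact_force: [0.4, -0.2, -0.1]
opening: 87.8
```

```bash
python3 -c "
from h import *
to(544.4,-205.1,238,-88)"
```

```text
t 0.725 ee [ 371.9 -358.8  238. ] jaw yaw -88.07 open 87.8
F [ 0.4 -0.2 -0.1] M [-0.03 -0.01 -0.05] j [-1.    0.05  1.75  0.    1.34  0.54]
shift [-177.6    0.2 -147.9] rot [ 0.0017 -0.0013  0.0002]
```

>>> {"name": "play_rows", "arguments": {"commands": [{"x":-0.045,"y":0,"z":-0.037,"rx":0,"ry":0,"rz":0,"gripper":0.088},{"x":-0.09,"y":0,"z":-0.075,"rx":0,"ry":0,"rz":0,"gripper":0.088},{"x":-0.135,"y":0,"z":-0.112,"rx":0,"ry":0,"rz":0,"gripper":0.088},{"x":-0.1776,"y":0,"z":-0.148,"rx":0,"ry":0,"rz":0,"gripper":0.088},{"x":-0.1776,"y":0,"z":-0.148,"rx":0,"ry":0,"rz":0,"gripper":0.088}]}}

```text
t: 1.35
ee_pos: [546.1, -201.9, 237.6]
tool_rot: [-0.043, 2.205, -2.199]
contact_force: [-0.5, 0.4, -0.9]
opening: 87.8
```

```bash
python3 - <<'E'
from h import *
to(544.4,-205.1,140,-88)
a=get_image("top")["pixels"];b=get_image("side")["pixels"]
cv2.imwrite("pics/d1.png",cv2.convertScaleAbs(np.hstack([cv2.resize(a[140:260,310:430],(390,390)),cv2.resize(b[60:200,250:390],(390,390))]),alpha=1.6))
E
```

```text
t 1.35 ee [ 546.1 -201.9  237.6] jaw yaw -87.77 open 87.8
F [-0.5  0.4 -0.9] M [ 0.02  0.01 -0.03] j [-0.56  0.2   1.59  0.    1.36  0.97]
shift [ 1.8 97.6  3.4] rot [0.0028 0.0039 0.0005]
```

View pics/d1.png

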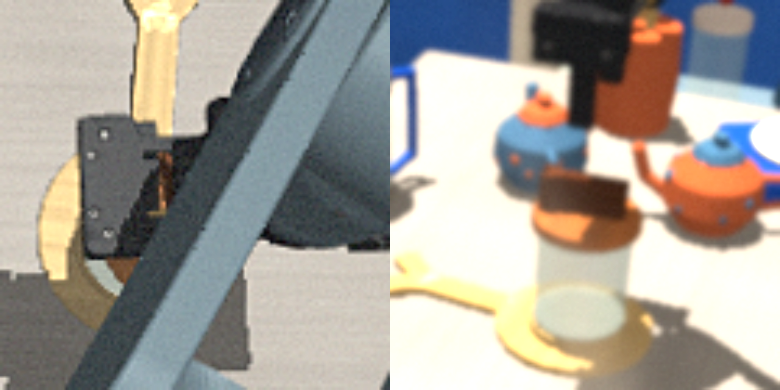

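The gripper is above the fish-board canister with its jaws across the grip, so I'll lower it.

>>> {"name": "play_rows", "arguments": {"commands": [{"x":0.002,"y":0.03,"z":0.0034,"rx":0.003,"ry":0.004,"rz":0,"gripper":0.088},{"x":0.002,"y":0.06,"z":0.0034,"rx":0.003,"ry":0.004,"rz":0,"gripper":0.07},{"x":0.002,"y":0.085,"z":0.0034,"rx":0.003,"ry":0.004,"rz":0,"gripper":0.06},{"x":0.002,"y":0.097,"z":0.0034,"rx":0.003,"ry":0.004,"rz":0,"gripper":0.05},{"x":0.002,"y":0.097,"z":0.0034,"rx":0.003,"ry":0.004,"rz":0,"gripper":0.04}], "newtons": 30}}

```text
t: 2.08
ee_pos: [541.0, -208.5, 140.0]
tool_rot: [-0.036, 2.208, -2.208]
contact_force: [0.4, 0.8, 0.2]
opening: 50.0
```

```bash
python3 -c "
from h import *
to(544.4,-205.1,140,-88)"
```

```text
t 2.075 ee [ 541.  -208.5  140. ] jaw yaw -88.3 open 50.0
F [0.4 0.8 0.2] M [ 0.03  0.07 -0.05] j [-0.57  0.3   1.68 -0.    1.17  0.97]
shift [-3.5 -0.  -3.3] rot [-0.0002 -0.0052  0.003 ]
```

>>> {"name": "play_rows", "arguments": {"commands": [{"x":-0.0035,"y":0,"z":-0.0033,"rx":0,"ry":-0.005,"rz":0.003,"gripper":0.045},{"x":-0.0035,"y":0,"z":-0.0033,"rx":0,"ry":-0.005,"rz":0.003,"gripper":0.035},{"x":-0.0035,"y":0,"z":-0.0033,"rx":0,"ry":-0.005,"rz":0.003,"gripper":0.025},{"x":-0.0035,"y":0,"z":-0.0033,"rx":0,"ry":-0.005,"rz":0.003,"gripper":0.018},{"x":-0.0035,"y":0,"z":-0.0033,"rx":0,"ry":-0.005,"rz":0.003,"gripper":0.018}], "newtons": 30}}

```text
t: 2.7
ee_pos: [544.4, -205.1, 140.0]
tool_rot: [-0.038, 2.204, -2.204]
contact_force: [-0.7, -0.9, -0.6]
opening: 17.9
```

```bash
python3 -c "
from h import *
to(544.4,-205.1,140,-88)"
```

```text
t 2.7 ee [ 544.4 -205.1  140. ] jaw yaw -88.01 open 17.9
F [-0.7 -0.9 -0.6] M [ 0.03  0.01 -0.03] j [-0.56  0.3   1.67 -0.    1.17  0.97]
shift [0. 0. 0.] rot [-0.0002 -0.0001 -0.    ]
```

>>> {"name": "play_rows", "arguments": {"commands": [{"x":0,"y":0,"z":0,"rx":0,"ry":0,"rz":0,"gripper":0.012},{"x":0,"y":0,"z":0,"rx":0,"ry":0,"rz":0,"gripper":0.005},{"x":0,"y":0,"z":0,"rx":0,"ry":0,"rz":0,"gripper":0.005}], "newtons": 40}}

```text
t: 3.08
ee_pos: [544.4, -204.1, 140.0]
tool_rot: [-0.039, 2.206, -2.202]
contact_force: [0.7, 5.7, 1.9]
opening: 13.5
```

```bash
python3 -c "
from h import *
to(544.4,-205.1,140,-88)"
```

```text
t 3.075 ee [ 544.4 -204.1  140. ] jaw yaw -88.0 open 13.5
F [0.7 5.7 1.9] M [ 0.92  0.04 -0.08] j [-0.56  0.3   1.67  0.    1.17  0.97]
shift [ 0. -0.  1.] rot [ 0.0015 -0.0001  0.0002]
```

>>> {"name": "play_rows", "arguments": {"commands": [{"x":0,"y":0,"z":0,"rx":0,"ry":0.04,"rz":0,"gripper":0.005},{"x":0,"y":0,"z":0,"rx":0,"ry":0.08,"rz":0,"gripper":0.005},{"x":0,"y":0,"z":0,"rx":0,"ry":0.12,"rz":0,"gripper":0.005},{"x":0,"y":0,"z":0,"rx":0,"ry":0.12,"rz":0,"gripper":0.005}], "newtons": 40}}

```text
t: 3.58
ee_pos: [544.4, -204.0, 140.0]
tool_rot: [-0.092, -2.18, 2.176]
contact_force: [-0.2, 2.5, 1.7]
opening: 14.0
```

```bash
python3 -c "
from h import *
to(544.4,-204.1,140,-88)"
```

```text
t 3.575 ee [ 544.4 -204.   140. ] jaw yaw -94.85 open 14.0
F [-0.2  2.5  1.7] M [ 0.38  0.   -0.03] j [-0.56  0.3   1.67  0.    1.17  1.09]
shift [-0.  -0.   0.1] rot [ 0.0014 -0.1195  0.0003]
```

>>> {"name": "play_rows", "arguments": {"commands": [{"x":0,"y":0,"z":0,"rx":0,"ry":0.04,"rz":0,"gripper":0.005},{"x":0,"y":0,"z":0,"rx":0,"ry":0.08,"rz":0,"gripper":0.005},{"x":0,"y":0,"z":0,"rx":0,"ry":0.12,"rz":0,"gripper":0.005},{"x":0,"y":0,"z":0,"rx":0,"ry":0.12,"rz":0,"gripper":0.005}], "newtons": 40}}

```text
t: 4.08
ee_pos: [544.4, -204.1, 140.0]
tool_rot: [-0.216, -2.115, 2.113]
contact_force: [0.1, 1.8, 1.1]
opening: 13.5
```

```bash
python3 -c "
from h import *
to(544.4,-204.1,140,-88)"
```

```text
t 4.075 ee [ 544.4 -204.1  140. ] jaw yaw -101.67 open 13.5
F [0.1 1.8 1.1] M [ 0.29  0.08 -0.02] j [-0.56  0.3   1.67  0.    1.17  1.21]
shift [-0.  0.  0.] rot [ 0.0013 -0.2385  0.0004]
```

At 13.7° there is no resisting moment, so clockwise gives. I'll keep turning.

>>> {"name": "play_rows", "arguments": {"commands": [{"x":0,"y":0,"z":0,"rx":0,"ry":0.12,"rz":0,"gripper":0.005},{"x":0,"y":0,"z":0,"rx":0,"ry":0.25,"rz":0,"gripper":0.005},{"x":0,"y":0,"z":0,"rx":0,"ry":0.38,"rz":0,"gripper":0.005},{"x":0,"y":0,"z":0,"rx":0,"ry":0.51,"rz":0,"gripper":0.005},{"x":0,"y":0,"z":0,"rx":0,"ry":0.61,"rz":0,"gripper":0.005}], "newtons": 40}}

```text
t: 4.7
ee_pos: [544.3, -204.2, 140.0]
tool_rot: [-0.751, -1.741, 1.739]
contact_force: [-0.6, 1.0, 1.2]
opening: 13.9
```

```bash
python3 -c "
from h import *
to(544.4,-204.1,140,-88)"
```

```text
t 4.7 ee [ 544.3 -204.2  140. ] jaw yaw -136.73 open 13.9
F [-0.6  1.   1.2] M [0.33 0.02 0.1 ] j [-0.56  0.3   1.67  0.    1.17  1.82]
shift [ 0.   0.  -0.2] rot [ 8.000e-04 -8.505e-01  9.000e-04]
```

>>> {"name": "play_rows", "arguments": {"commands": [{"x":0,"y":0,"z":0,"rx":0,"ry":0.08,"rz":0,"gripper":0.005},{"x":0,"y":0,"z":0,"rx":0,"ry":0.16,"rz":0,"gripper":0.005},{"x":0,"y":0,"z":0,"rx":0,"ry":0.22,"rz":0,"gripper":0.005},{"x":0,"y":0,"z":0,"rx":0,"ry":0.26,"rz":0,"gripper":0.005},{"x":0,"y":0,"z":0,"rx":0,"ry":0.26,"rz":0,"gripper":0.005}], "newtons": 40}}

```text
t: 5.32
ee_pos: [544.2, -204.3, 140.0]
tool_rot: [-0.93, -1.566, 1.566]
contact_force: [0.2, 1.7, 1.9]
opening: 14.0
```

```bash
python3 -c "
from h import *
to(544.4,-204.1,140,-88)"
```

```text
t 5.325 ee [ 544.2 -204.3  140. ] jaw yaw -151.46 open 14.0
F [0.2 1.7 1.9] M [0.35 0.06 0.94] j [-0.56  0.3   1.67  0.    1.17  2.08]
shift [ 0.1  0.  -0.2] rot [ 1.0000e-04 -1.1075e+00  1.0000e-03]
```

Mz rose to 0.94 N m at 63.5°, which is the open stop. I'll ease back slightly, then release and rise.

>>> {"name": "play_rows", "arguments": {"commands": [{"x":0,"y":0,"z":0,"rx":0,"ry":-0.02,"rz":0,"gripper":0.005},{"x":0,"y":0,"z":0,"rx":0,"ry":-0.02,"rz":0,"gripper":0.03},{"x":0,"y":0,"z":0,"rx":0,"ry":-0.02,"rz":0,"gripper":0.05},{"x":0,"y":0,"z":0,"rx":0,"ry":-0.02,"rz":0,"gripper":0.06},{"x":0,"y":0,"z":0,"rx":0,"ry":-0.02,"rz":0,"gripper":0.06}]}}

```text
t: 5.95
ee_pos: [544.2, -204.4, 140.0]
tool_rot: [-0.917, -1.579, 1.579]
contact_force: [-0.1, 0.2, -0.2]
opening: 51.5
```

>>> {"name": "play_rows", "arguments": {"commands": [{"x":0,"y":-0.02,"z":0,"rx":0,"ry":0,"rz":0,"gripper":0.06},{"x":0,"y":-0.06,"z":0,"rx":0,"ry":0,"rz":0,"gripper":0.06},{"x":0,"y":-0.1,"z":0,"rx":0,"ry":0,"rz":0,"gripper":0.06},{"x":0,"y":-0.13,"z":0,"rx":0,"ry":0,"rz":0,"gripper":0.06},{"x":0,"y":-0.13,"z":0,"rx":0,"ry":0,"rz":0,"gripper":0.06}]}}

```text
t: 6.58
ee_pos: [545.7, -205.3, 273.0]
tool_rot: [-0.923, -1.581, 1.581]
contact_force: [0.2, 0.2, 0.5]
opening: 59.9
```

```bash
python3 -c "
from h import *
to(420,-330,270,-151)"
```

```text
t 6.575 ee [ 545.7 -205.3  273. ] jaw yaw -150.33 open 59.9
F [0.2 0.2 0.5] M [ 0.11 -0.04  0.01] j [-0.56  0.17  1.55  0.    1.42  2.06]
shift [-46.2   2.8 170.9] rot [ 0.0023  0.0117 -0.0043]
```

>>> {"name": "play_rows", "arguments": {"commands": [{"x":-0.012,"y":0,"z":0.04,"rx":0,"ry":0,"rz":0,"gripper":0.06},{"x":-0.023,"y":0,"z":0.085,"rx":0,"ry":0,"rz":0,"gripper":0.06},{"x":-0.035,"y":0,"z":0.13,"rx":0,"ry":0,"rz":0,"gripper":0.06},{"x":-0.046,"y":0,"z":0.17,"rx":0,"ry":0,"rz":0,"gripper":0.06},{"x":-0.046,"y":0,"z":0.17,"rx":0,"ry":0,"rz":0,"gripper":0.06}]}}

```text
t: 7.2
ee_pos: [418.6, -330.6, 271.0]
tool_rot: [-0.923, -1.578, 1.577]
contact_force: [0.2, -0.3, 0.5]
opening: 60.0
```

```bash
python3 - <<'E'
from h import *
to(420,-330,270,-151)
a=get_image("top")["pixels"][110:260,140:440];b=get_image("side")["pixels"][90:310,200:380]
cv2.imwrite("pics/e1.png",cv2.convertScaleAbs(np.hstack([cv2.resize(a,(500,250)),cv2.resize(b,(205,250))]),alpha=1.6))
E
```

```text
t 7.2 ee [ 418.6 -330.6  271. ] jaw yaw -150.56 open 60.0
F [ 0.2 -0.3  0.5] M [ 0.12 -0.04  0.  ] j [-0.89  0.06  1.68  0.    1.4   1.74]
shift [-0.2  1.  -1.5] rot [ 0.0015  0.0077 -0.0019]
```

View pics/e1.png

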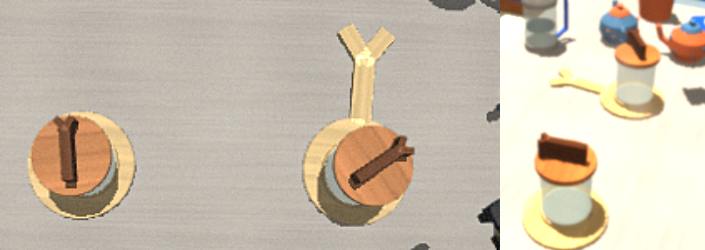

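The fish-board lid's grip has turned about 60° clockwise: its tail is now at crop (405,148), pointing right. The other lid's grip still points as it did at the start, with its tail at crop (66,122). The arm is clear of everything.

```bash
python3 -c "
from h import *
print(ticket.close_job())"
```

```text
the job is handed in; nothing more can be done
None
```

The lid of the canister on the fish-shaped board is unlocked, turned clockwise (seen from above) to its open stop. Clockwise was my first try: at 13.7° there was no resisting moment, so I kept going.

- **Open stop:** the moment rose to 0.94 N m at about 63.5°. I eased back about 1°, released the grip and moved the arm clear.
- **Final picture:** this lid's grip has turned about 60°. By eye, the lid on the plain round board is unmoved.
- **Robot at the end:** nothing was touching the gripper (force readings at noise level), and the clock stood at about 7.3 s of the 35 s allowed.

No check failed. The grip sat about 1 mm off my estimate, which gave a side force of about 6 N on closing. The first move call was refused for missing keys, and nothing moved then.

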